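Roll the cup carriage under the bridge and brake it at the marker

ROBOT

A 6-joint arm with a two-finger parallel gripper is mounted at the origin on the work surface. World frame = base frame: x ahead of the robot, y to its left, z up, the work surface at z = 0. Lengths are in m, angles in rad, forces in N, time in s.
With the tool pointing down it reaches from about 0.25 to 0.775 m from the base axis. Payload 4 kg.
Tool frame: the origin (TCP) lies between the finger pads; the fingertips stand 11 mm ahead of it and the grasp point (between the pads) lies 8 mm behind it (robot.tip_extent is the z of the fingertips in the tool frame, in m); z points along the fingers, y is the line along which they close (so a half turn about z gives the same grasp; the last joint's range is limited). The gripper opens to 94 mm and grips with 3 to 60 N. Pads are 16 mm wide; open, the fingers measure 119 mm over their backs; the gripper's body (75 mm by 177 mm) begins 78 mm behind the grasp point.
Start: joints at [1.166, 0.087, 1.371, -0, 1.684, -0.103], TCP at [0.163, 0.525, 0.217] pointing down, gripper open.
Joint ranges: [-3.1, 3.1], [-0.76, 2.03], [0.27, 2.55], [-1.08, 4.22], [0.17, 2.65], [-2.57, 2.57]. Speed limits (rad/s): [2.79, 2.79, 3.14, 3.14, 3.14, 3.14].

INTERFACE

Orientations are given as [roll, pitch, yaw] about the fixed x, y, z axes, in that order (R = Rz(yaw) Ry(pitch) Rx(roll)).
In Python, from bench import robot, imaging gives the robot as it stands.
- The arm moves only by the shell command python3 -m pendant 'ROWS'. ROWS is JSON, a list of rows, each a list of 7 numbers: the shift along the world's x, y, z in cm, then the turn, a rotation vector about the world's x, y, z in degrees, then the opening, from 0 (shut) to 1 (fully open). In form: [[dx, dy, dz, ax, ay, az, jaw], ...]. A call has 1 to 8 rows; each row shifts and turns the commanded pose from where the row before left it; what a row does not reach is not made up. A row lasts 1/10 s, in which the tool goes at most 50 mm and 8.59 degrees, less where a joint would pass 70% of its speed; a pose out of reach is approached as far as the arm can. A call is refused whole if a number of a shift passes 5 or a number of a turn 8.59, either way. A call with a gripper value outside its range is refused whole. The fingers move at their own pace and stop on an object; the grip force is fixed at half the most. Time passes only in rows, so rows that do not move let the fingers close. It gives the time, the measured TCP pose, the force, the opening and the grip force at its end, in the units of the state.
- robot.get_obs(): the state, without advancing time (a new reading comes with each control period).
- imaging.snapshot(name): name is "scene" or "top"; returns the picture (420x560x3 uint8, red, green, blue); there is no depth.
- imaging.camera_params(name): a dict with "camera_matrix" (3x3 intrinsics, pixels), "R" (3x3) and "t" (3): a world point X has camera coordinates R X + t. Camera axes: x right, y down, z forward; pixel columns grow to the right and rows downward; lengths in m; the calibration is good to about 2 mm. A picture is of the moment at which its call begins. camera_params takes no time and is no camera call.
- robot.close_job(): hands the job in; it is judged then, once.
The state is a dict: "time": time; "joint_positions": joint angles; "qvel": joint speeds; "joint_torque": joint torques, N m; "tool_pos": TCP position; "ee_rot": TCP orientation; "wrist_force": force on the tool from outside, world axes, zero at the start; "wrist_torque": the same for the moment, N m; "width": finger opening in m; "finger_force": force on a finger pad.
Only numpy, scipy, OpenCV 4.12 (cv2) and the standard library are available. Lean on these libraries where they do the work, as an engineer would, in place of code of your own. Each camera call takes 0.05 s, during which the arm holds its last target. There are 200 camera calls.

TASK

Using only its sprung red handle, push the cup carriage from the left so that it rolls to the right by itself beneath the slatted bridge, hands off and at more than 0.12 m/s; then reach over the bridge, catch the handle from its front, brake the carriage to rest with the tray centre in line with the brass arrow, and leave it standing there untouched. Be gentle throughout: never make the handle yield more than 7 mm on its springs. Never let it strike the right-hand buffer, do not touch it while its handle is under the bridge, and leave the loose mugs alone.

Things in the scene. Friction and masses are not known exactly. Their poses are not given: they have to be found in the camera images.
- track: Fixed dark wood board (210 x 1020 mm, 12 mm thick) on the worktop with two aluminium rails along its own y axis (roughly world y, left-right for the robot) and a steel upright with rubber buffers at each end. Origin: centre of its underside; z up.
- carriage (a joint): Travel of the cup carriage along the rails, m: 0 at the left (track +y) buffer, growing to the right (track -y), 0.72 striking the right buffer. Very free wheels: mass nominally 3.0 kg (2.2 to 3.8), rolling resistance nominally 0.03 N plus 0.1 N per m/s: it coasts, losing only 10 to 25 mm/s each second, and a push of 0.03 m/s stalls under the bridge.
- tray (a point): Centre of the flat top of the carriage's plywood tray, 44 to 47 mm above the worktop, on the track's centre line at track y = 0.34 - travel. The tray is 180 mm across the track and 220 mm along it and carries the red handle and, 45 mm beyond the centre line, a row of four fixed espresso cups up to 86 mm above the worktop. The tray centre is what must stop in line with the arrow.
- grip (a point): Centre of the top of the red upright handle block on the tray: 30 mm thick along the track, 45 mm across it, flat faces square to the track, z 49 to 90 mm. It stands 50 mm from the track's centre line towards the robot (track -x), level with the tray centre along the track when its springs are at rest. The tray is bare before and behind it along the track.
- handle (a joint): How far the sprung red handle has yielded along the tray, m: 0 at rest, positive to the right (pushed from the left), negative when braked from the right; end stops at 14 mm either way. Centring spring 150 N/m, damping 18 N s/m, moving mass 0.12 kg. Meeting a standing tool at 0.12 m/s drives it in 8 to 12 mm; closing in at 0.04 m/s only about 3 mm.
- bridge: Fixed slatted light-wood bridge over the track, 160 mm wide along the track (its own y, parallel to the track's y), 290 mm across it; slats from z 96 to z 106 mm, legs 135 mm either side of the centre line. The carriage and handle pass beneath, fingers do not. Origin: on the worktop under its centre. The handle is under it while the tray centre is within 80 mm of this along y.
- marker: Fixed white block (50 x 40 x 18 mm) with a brass arrow on top, on the worktop beside the track on the robot's side, to the right of the bridge; its own y axis is parallel to the track. Origin: middle of the edge facing the track, under the arrow tip. The carriage is at the mark when the tray centre has the same y as this origin in the marker's frame.
- mug_cream: Bystander: loose cream mug, 84 mm across, 90 mm tall, beyond the track, to be left where it stands. Origin at its underside's centre.
- mug_green: Bystander: loose green mug, 88 mm across, 85 mm tall, beyond the track, to be left where it stands. Origin at its underside's centre.
Not all that is in view belongs to the job. Of the things shaped like the marker, the white one is meant.

How it is judged:
On the way, in this order (a step that is already met when the one before it is completed fails the run):
1. the carriage rolls under the middle of the bridge by itself at over 0.12 m/s (y of tray in the frame of bridge between -0.04 and 0.04 m and velocity of joint carriage above 0.12 m/s and not (contact force between any of the arm, the fingers and carriage above 0.3 N)), for 0.1 s.
2. the carriage is at rest with its tray centre at the arrow (y of tray in the frame of marker between -0.012 and 0.012 m and velocity of joint carriage between -0.01 and 0.01 m/s), for 0.4 s.
At the end, for the whole second after the job is handed in: The tray centre stays within 12 mm of the arrow tip along the track, moving slower than 10 mm/s, untouched (all of step 2 and not (contact force between any of the arm, the fingers and carriage above 0.3 N)).
It fails at once if the carriage strikes the right-hand buffer (value of joint carriage above 0.715 m).
It fails at once if the sprung handle yields more than 7 mm (value of joint handle above 0.007 m or value of joint handle below -0.007 m).
It fails at once if the robot pushes on the tray instead of the handle (contact force between the fingers and carriage_c0 above 2 N).
It fails at once if the robot touches the carriage while the handle is under the bridge (y of tray in the frame of bridge between -0.08 and 0.08 m and contact force between any of the arm, the fingers and carriage above 0.3 N).
It fails at once if a loose mug is disturbed (distance of any of mug_cream, mug_green from where it was at the start of the episode above 0.02 m).
It also fails if it takes over 32 s, if anything falls off the work surface, if the arm or the gripper's body presses on something with over 40 N, if the wrist force passes 120 N, or if a joint passes its speed limit or range.

## Working session

There is one attempt and no reset: what is moved stays moved. The work goes in short steps, Python scripts to look and compute and a shell command to move; the robot and the scene stay as the last step left them, time stands still between calls to the robot, and variables do not carry over. Pictures are saved under pics/ and viewed, at most 10 in all, crops included, and the job is handed in when it is done.

```bash
mkdir -p pics; ls; python3 - <<'E'
from bench import robot, imaging
import cv2,numpy as np
for n in("scene","top"):
    p=imaging.camera_params(n);print(n,np.round(p["camera_matrix"],1).tolist(),np.round(p["R"],3).tolist(),np.round(p["t"],3).tolist())
    cv2.imwrite(f"pics/{n}0.png",imaging.snapshot(n)[:,:,::-1])
o=robot.get_obs();print({k:np.round(v,3).tolist() for k,v in o.items()}, robot.tip_extent)
E
```

```text
pics
scene [[422.6, 0.0, 276.5], [0.0, 422.6, 206.7], [0.0, 0.0, 1.0]] [[-0.487, 0.873, -0.023], [0.484, 0.248, -0.84], [-0.727, -0.42, -0.543]] [0.239, -0.168, 1.428]
top [[435.1, 0.0, 270.8], [0.0, 435.1, 209.8], [0.0, 0.0, 1.0]] [[0.012, -1.0, -0.01], [-0.996, -0.011, -0.085], [0.085, 0.011, -0.996]] [0.021, 0.519, 1.163]
{'time': 0.1, 'joint_positions': [1.166, 0.088, 1.372, -0.0, 1.684, -0.103], 'qvel': [0.0, -0.002, -0.004, 0.001, 0.002, -0.001], 'joint_torque': [0.002, -34.125, -30.33, 0.072, 0.03, -0.0], 'tool_pos': [0.163, 0.525, 0.215], 'ee_rot': [-3.14, -0.0, 2.84], 'wrist_force': [-0.694, -0.535, -0.554], 'wrist_torque': [0.008, 0.025, 0.016], 'finger_force': 0.0, 'width': 0.094} 0.011
```

View pics/top0.png

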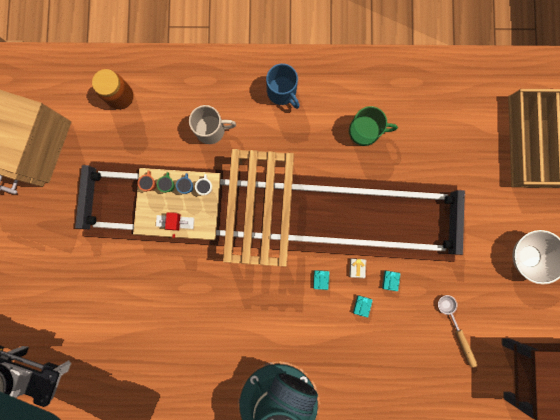

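View pics/scene0.png

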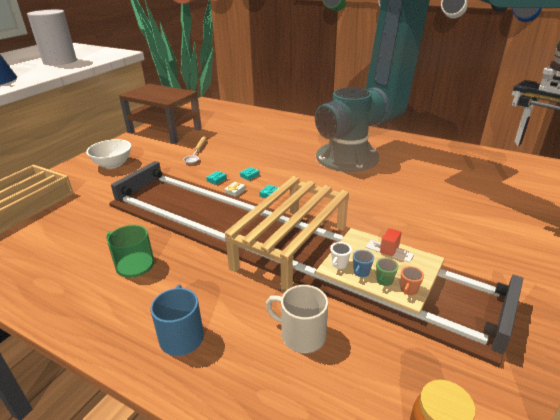

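The top view shows the carriage tray (135–220, 170–240) with its red handle at (172,221). The bridge spans columns 225–293, and the white marker is at (358,268). The mugs are at (205,125) and (370,125), beyond the track.

```bash
cat > h.py <<'E'
from bench import robot, imaging
import cv2,numpy as np
P=imaging.camera_params("top");K,R,t=P["camera_matrix"],P["R"],P["t"]
C=-R.T@t
def ray(u,v,z):
    d=R.T@np.linalg.solve(K,[u,v,1.]);return C+d*(z-C[2])/d[2]
def pix(x):
    c=K@(R@np.array(x)+t);return c[:2]/c[2]
def red(im,box=(60,130,480,260)):
    a,b,c,d=box;h=cv2.cvtColor(im[b:d,a:c],cv2.COLOR_RGB2HSV)
    m=(((h[...,0]<5)|(h[...,0]>174))&(h[...,1]>190)&(h[...,2]>120)).astype(np.uint8)
    n,l,s,ce=cv2.connectedComponentsWithStats(m)
    return [(s[i].tolist()[:5],ce[i]) for i in range(1,n) if s[i][4]>15],(a,b)
E
python3 - <<'E'
from h import *
im=imaging.snapshot("top")
cs,o=red(im)
for s,c in cs: print("red",s,c+o,ray(*(c+o),.09).round(4))
h=cv2.cvtColor(im,cv2.COLOR_RGB2HSV)
# white marker
m=np.zeros(im.shape[:2],np.uint8);m[250:290,340:378]=((h[250:290,340:378,1]<110)&(h[250:290,340:378,2]>150))
m=cv2.morphologyEx(m,cv2.MORPH_CLOSE,np.ones((7,7)))
r=cv2.minAreaRect(cv2.findNonZero(m));print("marker",r,[ray(*p,.018)[:2].round(4).tolist() for p in cv2.boxPoints(r)],ray(*r[0],.018).round(4))
# rails
m=((h[...,1]<60)&(h[...,2]>170)).astype(np.uint8)
for a,b in((298,440),):
  for lo,hi in((180,205),(230,252)):
    q=np.argwhere(m[lo:hi,a:b]);u=q[:,1]+a;v=q[:,0]+lo
    k=np.polyfit(u,v,1);p=[ray(x,np.polyval(k,x),.03) for x in(a,b)];d=p[1]-p[0]
    print("rail",[x.round(4).tolist() for x in p],np.degrees(np.arctan2(d[0],-d[1])))
big=cv2.resize(im[130:300,120:400],None,fx=2.85,fy=2.85,interpolation=cv2.INTER_CUBIC)
cv2.imwrite("pics/crop.png",big[:,:,::-1])
E
```

```text
red [105, 83, 14, 17, 196] [171.38265306 220.94897959] [0.4812 0.2806 0.09  ]
marker ((358.0, 268.5), (19.0, 14.0), 90.0) [[0.3877, -0.1917], [0.3881, -0.2295], [0.3373, -0.2291], [0.3368, -0.1915]] [ 0.3624 -0.2105  0.018 ]
rail [[0.5825, -0.0468, 0.03], [0.5604, -0.4304, 0.03]] -3.3089935647875977
rail [[0.4431, -0.0476, 0.03], [0.4213, -0.4274, 0.03]] -3.278843624925388
```

View pics/crop.png

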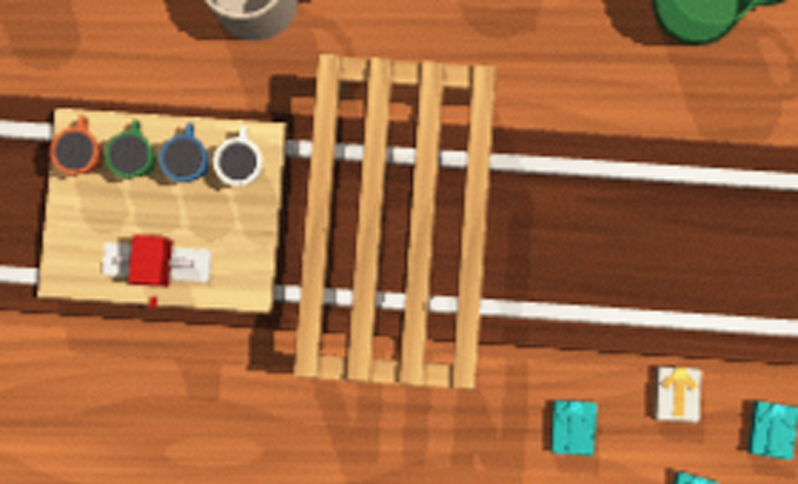

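The crop shows the red handle at about (172.5,221) in full-image pixels. The bridge slats have corners at crop (318,55), (296,375), (494,68) and (474,386), and the arrow sits at crop column about 680. I'll move towards the pre-push pose with the fingers shut and across the track, and refine the numbers on the way.

```bash
python3 -m pendant '[[3.5,-1.8,0,0,0,-8.5,0],[3.5,-1.8,0,0,0,-8.5,0],[3.5,-1.8,0,0,0,-8.5,0],[3.5,-1.8,0,0,0,-8.5,0],[3.5,-1.8,0,0,0,-8.5,0],[3.5,-1.8,0,0,0,-8.5,0],[3.5,-1.8,0,0,0,-8.5,0],[3.5,-1.8,0,0,0,-8.5,0]]'
python3 - <<'E'
from h import *
im=cv2.cvtColor(cv2.imread("pics/top0.png"),cv2.COLOR_BGR2RGB)
h=cv2.cvtColor(im,cv2.COLOR_RGB2HSV)
Y=lambda p:p[0]*.0575+p[1]*.998
X=lambda p:p[0]*.998-p[1]*.0575
br=[ray(120+a/2.85,130+b/2.85,.106) for a,b in((318,55),(296,375),(494,68),(474,386))]
print("bridge",[(round(Y(p),4),round(X(p),4)) for p in br],np.mean([Y(p) for p in br]))
s=h[255:283,348:370];q=np.argwhere((s[...,1]>110)&(s[...,0]>15)&(s[...,0]<32));c=q.mean(0)[::-1]+(348,255)
print("arrow",c,len(q),Y(ray(*c,.019)),"marker centre Y",Y(ray(358,268.5,.018)))
# handle top face: brighter red
s=im[205:240,155:190].astype(int);print(s[8:26,8:26,0]);
# tray edges along a row
g=im[200,125:235].astype(int);print(np.c_[np.arange(125,235),g][[*range(5,18),*range(88,103)]].tolist())
E
```

```text
time: 0.95
tool_pos: [0.4447, 0.3801, 0.2161]
ee_rot: [-3.141, 0.0, 1.647]
wrist_force: [0.5, 0.4, -0.1]
width: 0.0332
finger_force: 0.0
bridge [(np.float64(0.1659), np.float64(0.6571)), (np.float64(0.1633), np.float64(0.3708)), (np.float64(0.0073), np.float64(0.6559)), (np.float64(0.0065), np.float64(0.3721))] 0.08572808520968879
arrow [357.92682927 265.79268293] 82 -0.18844893524687692 marker centre Y -0.18921336398760602
[[168 169 171 180 200 203 207 206 207 202 199 200 199 200 174 170 206 228]
 [128 130 117 163 201 203 208 207 206 211 209 210 207 204 157 127 140 181]
 [136 135 116 171 203 208 207 209 209 211 211 209 211 214 162 116 113 164]
 [136 138 128 181 205 209 209 213 212 210 209 212 212 215 160 116 116 184]
 [138 137 135 189 210 206 213 208 209 212 209 212 213 213 157 114 117 181]
 [137 138 125 188 209 207 208 210 211 209 210 210 214 208 151 114 110 173]
 [125 126 122 189 208 211 208 207 207 209 208 212 211 205 152 117 113 195]
 [126 125 132 196 211 206 209 207 206 211 209 213 213 203 150 113 112 180]
 [105 108 128 194 214 208 210 209 207 206 209 212 211 192 143 117 134 17
[... 551 characters left out ...]
31 137 140 145 155 170 187 172 130 109 113 167 197]
 [235 231 223 222 222 223 220 210 205 183 174 182 179 172 149 144 195 217]]
[[130, 104, 52, 27], [131, 104, 53, 32], [132, 106, 54, 31], [133, 105, 53, 30], [134, 73, 34, 21], [135, 48, 27, 16], [136, 163, 121, 76], [137, 235, 196, 129], [138, 243, 213, 142], [139, 243, 210, 140], [140, 242, 210, 141], [141, 243, 212, 142], [142, 242, 209, 137], [213, 205, 162, 103], [214, 209, 166, 110], [215, 209, 166, 106], [216, 210, 168, 110], [217, 214, 171, 110], [218, 135, 99, 64], [219, 38, 21, 13], [220, 35, 18, 13], [221, 72, 41, 21], [222, 86, 45, 27], [223, 81, 44, 25], [224, 81, 43, 22], [225, 91, 47, 25], [226, 95, 48, 27], [227, 96, 53, 28]]
```

```bash
python3 -m pendant '[[2,-1.7,-1,0,0,-4,0],[2,-1.75,-2.5,0,0,-4,0],[0,0,-4,0,0,0,0],[0,0,-4,0,0,0,0],[0,0,-3.2,0,0,0,0],[0,0,0,0,0,0,0]]'
cat > sim.py <<'E'
import numpy as np
def push(v,M,gap,dt=1e-3,sgn=1,v0=0.):
    # finger speeds v (m/s per 0.1 s row); tool behind the handle; returns per-row x_finger,x_car,v_car,e_max
    c=0;vc=v0;e=0;f=-gap*sgn;em=0;out=[]
    for vr in v:
        for _ in range(100):
            f+=vr*dt
            # handle massless: free relaxation, clipped by finger contact
            en=e-150/18*e*dt;lim=f-c
            en=max(en,lim) if sgn>0 else min(en,lim)
            F=150*e+18*(en-e)/dt if en==lim else 0
            e=en;em=max(em,abs(e)*1000)
            vc+=dt*(F-np.sign(vc)*(.03+.1*abs(vc)))/M;c+=vc*dt
        out.append((f,c,vc,em,round(F,2)))
    return out
E
python3 - <<'E'
from sim import *
v=[.03]*4+[.04,.05,.06,.07,.085,.10,.115,.13,.145,.155,.155,.12,.06,0]
for M in(2.2,3,3.8):
  for gap in(.002,.01):
    o=push(v,M,gap);print(M,gap,[(round(a*1e3),round(b*1e3),round(c*1e3),round(d,1)) for a,b,c,d,F in o[3::2]])
E
python3 - <<'E'
from h import *
im=imaging.snapshot("top");cv2.imwrite("pics/pre.png",im[:,:,::-1])
cv2.imwrite("pics/pre2.png",imaging.snapshot("scene")[:,:,::-1])
o=robot.get_obs();print(o["time"],o["tool_pos"],o["ee_rot"])
Y=lambda p:p[0]*.0575+p[1]*.998
print("toolY",Y(o["tool_pos"]),"tray edges",Y(ray(135.9,200,.0455)),Y(ray(218,200,.0455)))
E
```

```text
time: 1.55
tool_pos: [0.4796, 0.3442, 0.0629]
ee_rot: [-3.131, 0.007, 1.513]
wrist_force: [0.3, -1.1, -0.5]
width: 0.0006
finger_force: 0.0
2.2 0.002 [(10, 9, 38, np.float64(2.1)), (19, 18, 51, np.float64(2.1)), (32, 30, 73, np.float64(2.1)), (51, 48, 105, np.float64(2.4)), (75, 73, 137, np.float64(2.7)), (105, 103, 163, np.float64(2.7)), (133, 136, 162, np.float64(2.7)), (139, 168, 158, np.float64(2.7))]
2.2 0.01 [(2, 1, 15, np.float64(1.5)), (11, 8, 58, np.float64(3.0)), (24, 22, 78, np.float64(3.0)), (43, 41, 104, np.float64(3.0)), (67, 65, 136, np.float64(3.0)), (97, 95, 163, np.float64(3.0)), (125, 128, 163, np.float64(3.0)), (131, 160, 158, np.float64(3.0))]
3 0.002 [(10, 8, 40, np.float64(2.6)), (19, 18, 52, np.float64(2.6)), (32, 30, 72, np.float64(2.6)), (51, 48, 103, np.float64(3.1)), (75, 72, 137, np.float64(3.6)), (105, 102, 165, np.float64(3.6)), (133, 136, 166, np.float64(3.6)), (139, 169, 163, np.float64(3.6))]
3 0.01 [(2, 0, 12, np.float64(1.6)), (11, 7, 54, np.float64(3.9)), (24, 21, 81, np.float64(3.9)), (43, 40, 105, np.float64(3.9)), (67, 64, 135, np.float64(3.9)), (97, 94, 164, np.float64(3.9)), (125, 127, 166, np.float64(3.9)), (131, 160, 163, np.float64(3.9))]
3.8 0.002 [(10, 8, 40, np.float64(3.1)), (19, 17, 54, np.float64(3.1)), (32, 30, 72, np.float64(3.1)), (51, 47, 101, np.float64(3.7)), (75, 71, 136, np.float64(4.5)), (105, 101, 166, np.float64(4.6)), (133, 135, 170, np.float64(4.6)), (139, 169, 167, np.float64(4.6))]
3.8 0.01 [(2, 0, 10, np.float64(1.7)), (11, 6, 51, np.float64(4.7)), (24, 20, 82, np.float64(4.9)), (43, 39, 107, np.float64(4.9)), (67, 63, 135, np.float64(4.9)), (97, 94, 163, np.float64(4.9)), (125, 127, 168, np.float64(4.9)), (131, 160, 165, np.float64(4.9))]
1.65 [0.48323385 0.34658286 0.06937177] [-3.14056652e+00  6.95459607e-04  1.51339262e+00]
toolY 0.3736756443270867 tray edges 0.41874718916697257 0.19871084629559108
```

View pics/pre2.png

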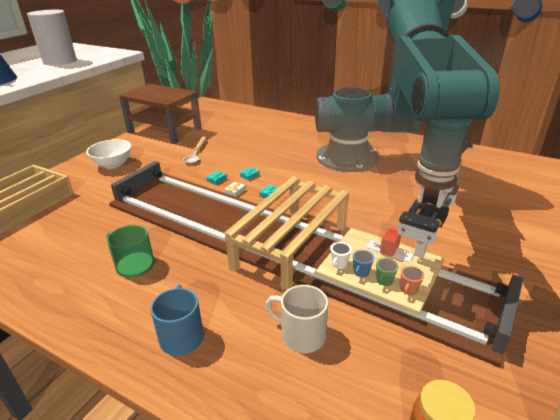

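The fingertips are behind (left of) the handle with about 42 mm of gap: handle at (390,241), fingers at (420,240). I'll approach slowly and then ramp up.

```bash
python3 -m pendant '[[-0.07,-1.2,0,0,0,0,0],[-0.07,-1.2,0,0,0,0,0],[-0.04,-0.7,0,0,0,0,0],[-0.02,-0.4,0,0,0,0,0],[-0.02,-0.3,0,0,0,0,0],[-0.02,-0.3,0,0,0,0,0],[-0.02,-0.3,0,0,0,0,0],[-0.02,-0.3,0,0,0,0,0]]'
python3 - <<'E'
from h import *
im=imaging.snapshot("top")
o=robot.get_obs();Y=lambda p:p[0]*.0575+p[1]*.998
print(o["time"],o["tool_pos"],"toolY",Y(o["tool_pos"]),im[200,212:226].tolist())
print([(s,c+q[1]) for q in [red(im)] for s,c in q[0]])
E
```

```text
time: 2.45
tool_pos: [0.4808, 0.2997, 0.0696]
ee_rot: [3.141, -0.0, 1.514]
wrist_force: [-0.0, 1.0, 0.5]
width: 0.0005
finger_force: 0.2
2.5 [0.48068681 0.29917164 0.06948135] toolY 0.32621279212660564 [[220, 177, 116], [223, 180, 119], [222, 181, 118], [223, 182, 120], [223, 181, 117], [225, 181, 119], [162, 126, 83], [82, 60, 40], [53, 35, 23], [76, 41, 22], [91, 48, 29], [94, 51, 30], [92, 49, 30], [91, 48, 27]]
[([109, 83, 14, 17, 196], array([175.41836735, 221.24489796]))]
```

```bash
python3 - <<'E'
from h import *
im=imaging.snapshot("top");cv2.imwrite("pics/c1.png",im[:,:,::-1])
a=cv2.imread("pics/pre.png");b=cv2.imread("pics/c1.png")
z=cv2.imread("pics/top0.png")
f=lambda i,s:np.float32(cv2.cvtColor(i,cv2.COLOR_BGR2GRAY)[s])
for s in(np.s_[168:200,130:230],np.s_[170:240,200:235]):
    print(cv2.phaseCorrelate(f(a,s),f(b,s)),cv2.phaseCorrelate(f(z,s),f(b,s)))
print(b[220,155:190,2].tolist());print(a[220,155:190,2].tolist());print(b[190,126:142,2].tolist(),a[190,126:142,2].tolist())
print(robot.get_obs()["time"])
E
```

```text
((1.1774732730005653, 0.11384830119072653), 0.8238712927699089) ((1.1205422577032849, -0.053259342748550154), 0.7727813232690096)
((0.38392852472108174, -0.04019013398143301), 0.9013906231632939) ((0.36691251504595, -0.016131932602242216), 0.9000527262687683)
[32, 32, 35, 34, 32, 31, 32, 21, 39, 57, 70, 67, 77, 95, 154, 202, 220, 222, 220, 221, 224, 225, 226, 225, 186, 137, 129, 129, 186, 206, 238, 245, 245, 245, 245]
[237, 243, 245, 247, 226, 213, 225, 180, 136, 133, 126, 182, 202, 198, 199, 197, 196, 201, 217, 225, 224, 209, 161, 128, 121, 193, 213, 216, 225, 225, 239, 245, 243, 244, 244]
[54, 55, 52, 43, 54, 63, 62, 60, 65, 62, 63, 64, 63, 52, 57, 50] [35, 41, 44, 46, 43, 43, 42, 47, 44, 44, 45, 50, 45, 41, 42, 42]
2.55
```

Measured from the images, the tray has moved 3 mm and the handle has yielded about 3 mm. I'll carry on ramping.

```bash
python3 -m pendant '[[-0.02,-0.3,0,0,0,0,0],[-0.02,-0.4,0,0,0,0,0],[-0.03,-0.5,0,0,0,0,0],[-0.03,-0.6,0,0,0,0,0],[-0.04,-0.7,0,0,0,0,0],[-0.05,-0.8,0,0,0,0,0],[-0.05,-0.95,0,0,0,0,0],[-0.06,-1.1,0,0,0,0,0]]'
python3 -m pendant '[[-0.07,-1.2,0,0,0,0,0],[-0.08,-1.35,0,0,0,0,0],[-0.08,-1.4,0,0,0,0,0],[-0.04,-0.7,0,0,0,0,0]]'
cat >> h.py <<'E'
z0=cv2.imread("pics/top0.png")[:,:,::-1]
TY=lambda p:p[0]*.0575+p[1]*.998
def edge(im,v=200,lo=205,hi=340):
    g=im[v-1:v+2,lo:hi,2].mean(0); return g.round().astype(int).tolist()
def cups():
    im=imaging.snapshot("top");o=robot.get_obs()
    g=lambda i:cv2.cvtColor(np.ascontiguousarray(i),cv2.COLOR_RGB2GRAY)
    out=[]
    for T,(x,y) in((z0[174:194,138:160],(138,174)),(z0[173:198,170:214],(170,173))):
        r=cv2.matchTemplate(im[160:215],T,cv2.TM_CCOEFF_NORMED)
        _,s,_,l=cv2.minMaxLoc(r);i=l[0]
        a,b,c=r[l[1],i-1:i+2] if 0<i<r.shape[1]-1 else (0,1,0)
        u=i+.5*(a-c)/(a-2*b+c)
        w,h=T.shape[1]/2,T.shape[0]/2
        d=TY(ray(u+w,l[1]+160+h,.075))-TY(ray(x+w,y+h,.075))
        out.append((round(.3085+d,4),round(s,2)))
    return im,o["time"],out,TY(o["tool_pos"])
E
python3 - <<'E'
from h import *
im,t,c,ty=cups();print(t,c,ty)
E
```

```text
time: 3.35
tool_pos: [0.4776, 0.2453, 0.0695]
ee_rot: [3.142, 0.0, 1.513]
wrist_force: [-0.7, -0.1, -1.1]
width: 0.0004
finger_force: 0.2
time: 3.75
tool_pos: [0.475, 0.1979, 0.0696]
ee_rot: [3.141, 0.001, 1.512]
wrist_force: [-0.6, -0.2, 0.1]
width: 0.0004
finger_force: 0.0
3.8 [(np.float64(0.1941), 0.66), (np.float64(0.2473), 0.61)] 0.22437608679681642
```

```bash
python3 -m pendant '[[0,0,4.9,0,0,0,0],[-0.2,-4,2.5,0,0,0,0],[-0.28,-4.8,0,0,0,0,0],[-0.28,-4.8,0,0,0,0,0],[-0.28,-4.8,0,0,0,0,0],[-0.28,-4.8,0,0,0,0,0],[-0.28,-4.8,0,0,0,0,0],[-0.12,-2.4,-2.5,0,0,0,0]]'
python3 - <<'E'
from h import *
im,t,c,ty=cups();print(t,c,ty,robot.get_obs()["tool_pos"]);cv2.imwrite("pics/d1.png",im[:,:,::-1])
cv2.imwrite("pics/d2.png",imaging.snapshot("scene")[:,:,::-1])
E
```

```text
time: 4.6
tool_pos: [0.46, -0.1087, 0.1222]
ee_rot: [3.133, 0.004, 1.51]
wrist_force: [-0.3, 0.2, 0.2]
width: 0.0001
finger_force: 0.0
4.65 [(np.float64(-0.2066), 0.58), (np.float64(0.0676), 0.6)] -0.08305202566289006 [ 0.4562054  -0.10950284  0.11544979]
```

View pics/d2.png

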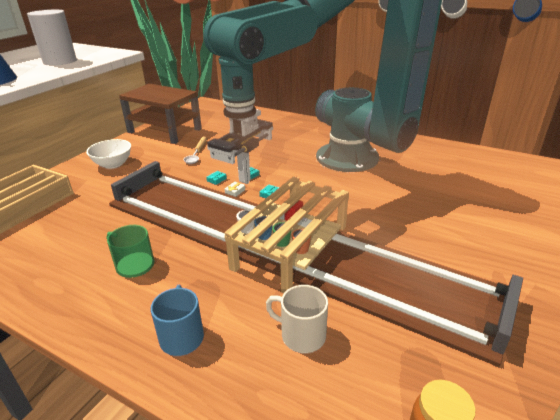

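View pics/d1.png

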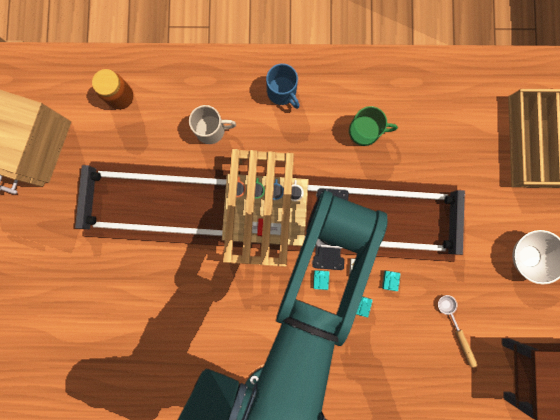

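At t=4.6 the carriage was about mid-bridge (handle near (265,226), Y≈0.079), and the tool was already past the bridge. I'll lower it ahead of the handle and measure the speed.

```bash
python3 -m pendant '[[0,0,-2.2,0,0,0,0],[0,0,-1.6,0,0,0,0],[0,0,-0.7,0,0,0,0]]'
cat >> h.py <<'E'
from scipy.optimize import minimize_scalar
PS=imaging.camera_params("scene")
def sp(Y,z=.075,X=.4641):
    w=np.array([X*.998+Y*.0575,-X*.0575+Y*.998,z]);c=PS["camera_matrix"]@(PS["R"]@w+PS["t"]);return c[:2]/c[2]
def redS(im,lo=180):
    h=cv2.cvtColor(np.ascontiguousarray(im),cv2.COLOR_RGB2HSV)
    m=(((h[...,0]<4)|(h[...,0]>174))&(h[...,1]>190)&(h[...,2]>110)).astype(np.uint8)
    m[:140]=0;m[300:]=0;m[:,:150]=0;m[:,430:]=0
    n,l,s,ce=cv2.connectedComponentsWithStats(m)
    i=1+np.argmax(s[1:,4]);return s[i].tolist(),ce[i]
def YS(u): return minimize_scalar(lambda Y:(sp(Y)[0]-u)**2,bounds=(-.4,.4),method="bounded").x
E
python3 - <<'E'
from h import *
s1=imaging.snapshot("scene");T1=imaging.snapshot("top");s2=imaging.snapshot("scene")
for n,i in(("t1",T1),("s1",s1),("s2",s2)):cv2.imwrite(f"pics/{n}.png",i[:,:,::-1])
o=robot.get_obs();print(o["time"],o["tool_pos"],TY(o["tool_pos"]))
for n in("pre2","d2","s1","s2"):
    s,c=redS(cv2.imread(f"pics/{n}.png")[:,:,::-1]);print(n,s,c,YS(c[0]),YS(s[0]+s[2]/2))
print([(s,c+q[1],TY(ray(*(c+q[1]),.09))) for q in [red(T1)] for s,c in q[0]])
E
```

```text
time: 5.0
tool_pos: [0.4571, -0.1031, 0.0723]
ee_rot: [-3.139, -0.001, 1.514]
wrist_force: [-0.6, 1.2, -1.0]
width: 0.0002
finger_force: 0.0
5.15 [ 0.45794545 -0.10363085  0.07378076] -0.07709172455525372Traceback (most recent call last):
  File "<stdin>", line 6, in <module>
  File "h.py", line 40, in redS
    i=1+np.argmax(s[1:,4]);return s[i].tolist(),ce[i]
        ~~~~~~~~~^^^^^^^^^
    return _wrapfunc(a, 'argmax', axis=axis, out=out, **kwds)
    return bound(*args, **kwds)
ValueError: attempt to get argmax of an empty sequence
```

```bash
sed -i 's/(h\[...,0\]<4)|(h\[...,0\]>174))&(h\[...,1\]>190)&(h\[...,2\]>110)).astype(np.uint8)$/(h[...,0]<3)|(h[...,0]>172))\&(h[...,1]>150)\&(h[...,2]>60)).astype(np.uint8)/' h.py; python3 - <<'E'
from h import *
L=lambda n:np.ascontiguousarray(cv2.imread(f"pics/{n}.png")[:,:,::-1])
p=L("pre2");print(p[236:250:4,384:400:3].tolist())
for n in("pre2","d2","s1","s2"):
    try:
        s,c=redS(L(n));print(n,s,c,YS(c[0]),YS(s[0]+s[2]/2))
    except Exception as e:print(n,e)
print([(s,c+q[1],TY(ray(*(c+q[1]),.09))) for q in [red(L("t1"))] for s,c in q[0]])
cv2.imwrite("pics/v.png",np.hstack([cv2.resize(L("s2")[150:270,190:330],None,fx=2.85,fy=2.85),cv2.resize(L("t1")[140:260,210:350],None,fx=2.85,fy=2.85)])[:,:,::-1])
E
```

```text
[[[235, 97, 69], [237, 96, 74], [237, 95, 70], [234, 92, 68], [231, 86, 64], [149, 79, 59]], [[186, 92, 68], [208, 94, 68], [233, 96, 73], [236, 94, 70], [174, 85, 60], [155, 85, 61]], [[177, 93, 68], [174, 91, 68], [172, 91, 67], [171, 87, 62], [156, 86, 61], [214, 148, 103]], [[171, 89, 63], [173, 90, 68], [171, 90, 65], [171, 91, 66], [162, 112, 91], [207, 167, 121]]]
pre2 attempt to get argmax of an empty sequence
d2 [285, 204, 14, 16, 79] [290.63291139 211.60759494] 0.05494747799942471 0.05884478244439354
s1 [268, 196, 18, 18, 90] [275.71111111 204.33333333] 0.011512085220276407 0.015329933865457899
s2 [265, 199, 16, 15, 78] [273.         206.43589744] 0.0034386532999424943 0.0034386532999424943
[]
```

View pics/v.png

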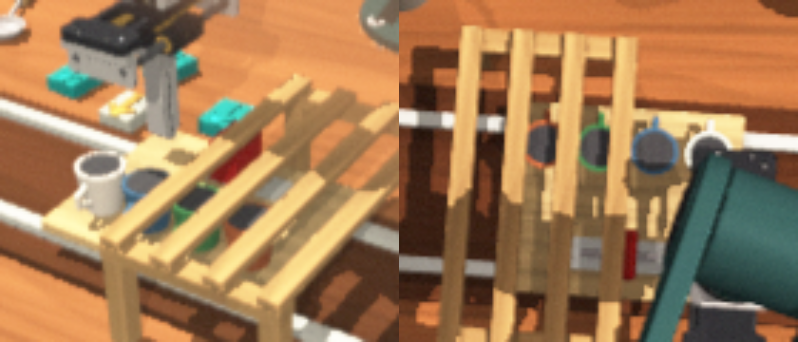

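```bash
cat >> h.py <<'E'
def cup4(im,Y0,base=None):
    # per-cup template shift near expected Y0
    base=z0 if base is None else base;out=[]
    for (x0,x1) in((138,157),(157,175),(176,194),(195,213)):
        T=np.ascontiguousarray(base[174:197,x0:x1]);w=(x0+x1-1)/2;v0=185
        e=pix([.585,0,.08]);du=(0.3085-Y0)/.00245
        a=int(x0+du)-15;b=int(x1+du)+15
        r=cv2.matchTemplate(np.ascontiguousarray(im[168:213,a:b]),T,cv2.TM_CCOEFF_NORMED)
        _,s,_,l=cv2.minMaxLoc(r);i=l[0];q=0
        if 0<i<r.shape[1]-1:
            A,B,C_=r[l[1],i-1:i+2];q=.5*(A-C_)/(A-2*B+C_)
        d=TY(ray(a+i+q+(x1-x0-1)/2,168+l[1]+11,.08))-TY(ray(w,v0,.08))
        out.append((round(.3085+float(d),4),round(float(s),2)))
    return out
E
python3 - <<'E'
from h import *
L=lambda n:np.ascontiguousarray(cv2.imread(f"pics/{n}.png")[:,:,::-1])
print(cup4(L("c1"),.305));print(cup4(L("d1"),.079));print(cup4(L("t1"),.0245))
E
```

```text
[(0.3017, 0.49), (0.3029, 0.76), (0.3032, 0.98), (0.3031, 0.99)]
[(0.0587, 0.34), (0.0644, 0.36), (0.0571, 0.55), (0.0687, 0.73)]
[(0.0094, 0.46), (-0.0324, 0.36), (0.0092, 0.61), (0.0075, 0.6)]
```

```bash
python3 -m pendant '[[-0.02,-0.3,0,0,0,0,0],[-0.03,-0.6,0,0,0,0,0],[-0.05,-0.85,0,0,0,0,0],[-0.05,-0.9,0,0,0,0,0],[-0.05,-0.9,0,0,0,0,0],[-0.05,-0.9,0,0,0,0,0]]'
python3 - <<'E'
from h import *
im=imaging.snapshot("top");cv2.imwrite("pics/b1.png",im[:,:,::-1]);o=robot.get_obs();print(o["time"],o["tool_pos"],TY(o["tool_pos"]))
print(cup4(im,-.078));print([(s,c+q[1],TY(ray(*(c+q[1]),.09))) for q in [red(im)] for s,c in q[0]])
E
```

```text
time: 5.75
tool_pos: [0.4552, -0.1499, 0.0736]
ee_rot: [3.141, 0.0, 1.513]
wrist_force: [-0.5, 0.2, 0.3]
width: 0.0005
finger_force: 0.0
5.8 [ 0.45517188 -0.15110314  0.07353067] -0.1246285550962874
[(-0.0853, 0.46), (-0.083, 0.55), (-0.0794, 0.58), (-0.086, 0.56)]
[([258, 93, 10, 16, 115], array([321.8       , 230.22608696]), np.float64(-0.07840742403093291))]
```

View pics/b1.png

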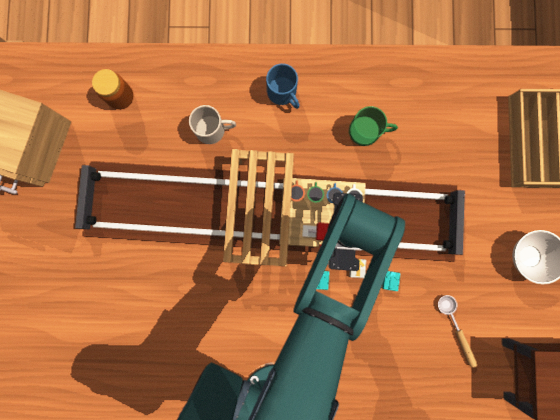

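```bash
python3 - <<'E'
from sim import *
v=[.085,.09,.085,.08,.075,.07,.065,.06,.055,.05,.043,.036,.029,.022,.015,.010,.006,.003,0,0,0]
print(sum(v)/10)
for M in(2.2,3,3.8):
  for gap in(.007,.0135,.019):
    for v0 in (.118,.128):
      o=push(v,M,gap,sgn=-1,v0=v0);print(M,gap,v0,[(round((a-b)*1e3,1),round(b*1e3),round(c*1e3),round(d,1)) for a,b,c,d,F in o[1::2]])
E
```

```text
0.0879
2.2 0.007 0.118 [(np.float64(1.3), 23, 114, 0), (np.float64(-2.1), 43, 79, np.float64(2.1)), (np.float64(-1.1), 57, 61, np.float64(2.1)), (np.float64(-0.2), 68, 56, np.float64(2.1)), (np.float64(-0.4), 79, 49, np.float64(2.1)), (np.float64(-0.8), 87, 34, np.float64(2.1)), (np.float64(-0.9), 92, 19, np.float64(2.1)), (np.float64(-0.7), 95, 6, np.float64(2.1)), (np.float64(-0.3), 95, 0, np.float64(2.1)), (np.float64(-0.2), 95, 0, np.float64(2.1))]
2.2 0.007 0.128 [(np.float64(-0.7), 25, 119, np.float64(0.5)), (np.float64(-2.5), 43, 71, np.float64(2.7)), (np.float64(-0.7), 56, 60, np.float64(2.7)), (np.float64(0.1), 68, 57, np.float64(2.7)), (np.float64(-0.3), 79, 51, np.float64(2.7)), (np.float64(-0.9), 87, 34, np.float64(2.7)), (np.float64(-0.9), 92, 18, np.float64(2.7)), (np.float64(-0.6), 95, 6, np.float64(2.7)), (np.float64(-0.3), 95, 0, np.float64(2.7)), (np.float64(-0.2), 95, 0, np.float64(2.7))]
2.2 0.0135 0.118 [(np.float64(7.8), 23, 114, 0), (np.float64(1.8), 46, 110, 0), (np.float64(-2.6), 65, 70, np.float64(2.5)), (np.float64(-1.3), 76, 49, np.float64(2.6)), (np.float
[... 6271 characters left out ...]
.8), 93, 33, np.float64(4.8)), (np.float64(-0.8), 99, 27, np.float64(4.8)), (np.float64(-0.6), 104, 22, np.float64(4.8)), (np.float64(-1.2), 107, 9, np.float64(4.8)), (np.float64(-1.0), 108, -1, np.float64(4.8)), (np.float64(-0.5), 107, -3, np.float64(4.8))]
3.8 0.019 0.128 [(np.float64(11.1), 25, 126, 0), (np.float64(2.7), 50, 124, 0), (np.float64(-4.7), 72, 84, np.float64(4.6)), (np.float64(-4.4), 84, 44, np.float64(5.3)), (np.float64(-1.3), 92, 34, np.float64(5.3)), (np.float64(0.0), 98, 32, np.float64(5.3)), (np.float64(-0.8), 104, 25, np.float64(5.3)), (np.float64(-1.6), 108, 9, np.float64(5.3)), (np.float64(-1.2), 108, -2, np.float64(5.3)), (np.float64(-0.5), 107, -4, np.float64(5.3))]
```

```bash
python3 -m pendant '[[-0.05,-0.9,0,0,0,0,0],[-0.05,-0.95,0,0,0,0,0],[-0.05,-0.9,0,0,0,0,0],[-0.05,-0.85,0,0,0,0,0],[-0.05,-0.8,0,0,0,0,0],[-0.04,-0.72,0,0,0,0,0],[-0.04,-0.64,0,0,0,0,0],[-0.03,-0.57,0,0,0,0,0]]' | head -2
python3 -m pendant '[[-0.03,-0.5,0,0,0,0,0],[-0.03,-0.45,0,0,0,0,0],[-0.02,-0.4,0,0,0,0,0],[-0.02,-0.33,0,0,0,0,0],[-0.02,-0.27,0,0,0,0,0],[-0.01,-0.2,0,0,0,0,0],[-0.01,-0.13,0,0,0,0,0],[0,-0.08,0,0,0,0,0]]'|head -2
python3 - <<'E'
from h import *
im=imaging.snapshot("top");cv2.imwrite("pics/b2.png",im[:,:,::-1]);o=robot.get_obs();print(o["time"],o["tool_pos"],TY(o["tool_pos"]))
print(cup4(im,-.18));print([(s,c+q[1],TY(ray(*(c+q[1]),.09))) for q in [red(im)] for s,c in q[0]])
E
```

```text
time: 6.6
tool_pos: [0.4517, -0.2126, 0.0735]
time: 7.4
tool_pos: [0.4503, -0.2358, 0.0735]
7.45 [ 0.45026002 -0.23587877  0.07349815] -0.20951705703804013
[(-0.2426, 0.63), (-0.1876, 0.71), (-0.1888, 0.6), (-0.1888, 0.57)]
[([298, 96, 8, 16, 107], array([361.22429907, 233.4953271 ]), np.float64(-0.17903873378472313))]
```

View pics/b2.png

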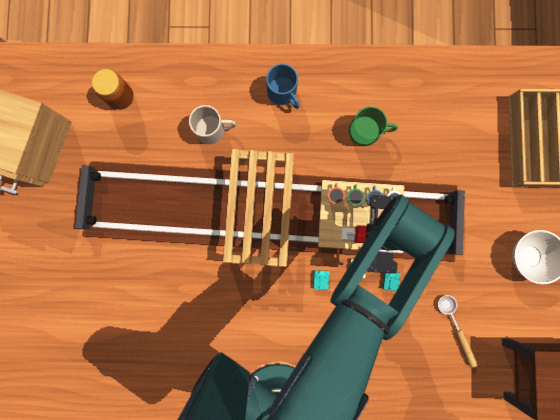

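The carriage is at about Y=-0.188 (target -0.189), nearly at rest against the finger. I'll settle, then check.

```bash
python3 -m pendant '[[0,-0.05,0,0,0,0,0],[0,-0.03,0,0,0,0,0],[0,-0.02,0,0,0,0,0],[0,0,0,0,0,0,0],[0,0,0,0,0,0,0],[0,0,0,0,0,0,0]]'|head -2
python3 - <<'E'
from h import *
for k in range(2):
    im=imaging.snapshot("top");o=robot.get_obs();print(o["time"],TY(o["tool_pos"]),cup4(im,-.18),TY(ray(*np.array([(x[1]+red(im)[1]) for x in red(im)[0]])[0],.09)))
E
```

```text
time: 8.05
tool_pos: [0.4503, -0.2367, 0.0735]
8.1 -0.21034468346160556 [(-0.2422, 0.63), (-0.1867, 0.69), (-0.1876, 0.59), (-0.1884, 0.56)] -0.17967981787076773
8.15 -0.2103878926006271 [(-0.2423, 0.63), (-0.1867, 0.68), (-0.1875, 0.59), (-0.1884, 0.56)] -0.17991438097160695
```

```bash
python3 -m pendant '[[-0.01,-0.3,0,0,0,0,0],[-0.06,-1,0,0,0,0,0],[-0.06,-1,0.5,0,0,0,0],[0,0,3,0,0,0,0],[0,0,4,0,0,0,0],[-2,-2,3,0,0,0,0],[-3,-3,0,0,0,0,0],[-3,-3,0,0,0,0,0]]'|head -2
python3 -m pendant '[[-3,-3,0,0,0,0,0],[-3,-3,0,0,0,0,0],[-3,-3,0,0,0,0,0],[0,0,0,0,0,0,0]]'|head -2
python3 - <<'E'
from h import *
for k in range(2):
    im=imaging.snapshot("top");o=robot.get_obs();print(o["time"],cup4(im,-.185),[(s,c+q[1],TY(ray(*(c+q[1]),.09))) for q in [red(im)] for s,c in q[0]])
cv2.imwrite("pics/f.png",im[:,:,::-1]);print(im[208:211,310:415,2].mean(0).round().astype(int).tolist())
E
```

```text
time: 8.95
tool_pos: [0.3687, -0.342, 0.1809]
time: 9.35
tool_pos: [0.275, -0.4336, 0.1788]
9.4 [(-0.1875, 0.83), (-0.1799, 0.77), (-0.1862, 0.74), (-0.1879, 0.87)] [([297, 96, 12, 17, 185], array([362.76756757, 234.01621622]), np.float64(-0.18302272310912132))]
9.45 [(-0.1875, 0.83), (-0.1799, 0.77), (-0.1862, 0.73), (-0.1879, 0.87)] [([297, 96, 12, 17, 185], array([362.76756757, 234.01621622]), np.float64(-0.18302272310912132))]
[33, 33, 31, 24, 16, 16, 20, 20, 19, 23, 111, 143, 145, 144, 145, 143, 146, 141, 141, 142, 139, 131, 124, 123, 123, 120, 122, 124, 123, 123, 121, 121, 120, 122, 122, 122, 128, 134, 133, 128, 126, 125, 126, 124, 126, 125, 127, 126, 127, 126, 129, 127, 121, 125, 138, 146, 146, 141, 134, 131, 132, 131, 130, 128, 126, 127, 131, 126, 123, 111, 98, 100, 103, 130, 141, 130, 129, 130, 129, 127, 125, 128, 132, 136, 134, 133, 134, 131, 127, 126, 132, 104, 69, 41, 29, 33, 36, 36, 34, 35, 35, 36, 34, 34, 37]
```

View pics/f.png

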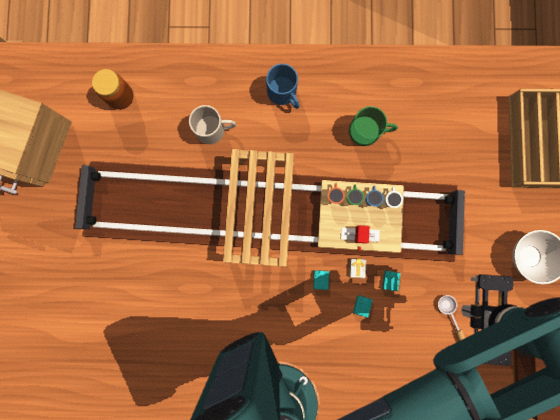

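```bash
python3 - <<'E'
from h import *
a,b=TY(ray(319.8,209,.0455)),TY(ray(401.6,209,.0455));m=TY(ray(358,268.5,.018));print(a,b,(a+b)/2,m,(a+b)/2-m)
E
```

```text
-0.07436046016088982 -0.2912870440729602 -0.182823752116925 -0.18921336398760602 0.006389611870681017
```

```bash
python3 - <<'E'
from h import *
im=np.ascontiguousarray(cv2.imread("pics/f.png")[:,:,::-1]);h=cv2.cvtColor(im,cv2.COLOR_RGB2HSV)
for i in(z0,im):print("marker blue",[i[v,344:373,2].tolist() for v in(262,268,274)])
print("handle R",[im[v,350:376,0].tolist() for v in(230,236)]);print("G",im[233,350:376,1].tolist())
for v in(200,209,222,244):print(v,im[v,314:324,2].tolist(),im[v,397:408,2].tolist())
E
```

```text
marker blue [[61, 64, 67, 43, 32, 40, 58, 166, 210, 167, 123, 98, 87, 107, 98, 103, 98, 97, 148, 204, 213, 171, 93, 64, 66, 68, 64, 63, 65], [61, 60, 39, 29, 31, 44, 71, 189, 217, 213, 214, 215, 149, 88, 82, 79, 184, 216, 211, 213, 215, 151, 68, 60, 60, 65, 64, 65, 63], [60, 63, 39, 29, 33, 49, 104, 191, 218, 220, 218, 197, 125, 82, 82, 102, 196, 221, 216, 217, 214, 137, 55, 57, 62, 59, 56, 57, 57]]
marker blue [[62, 60, 64, 38, 26, 32, 52, 181, 219, 181, 133, 103, 100, 109, 103, 109, 99, 95, 145, 193, 208, 168, 96, 59, 59, 59, 62, 63, 61], [64, 64, 48, 32, 32, 44, 77, 203, 227, 227, 227, 228, 162, 93, 91, 88, 200, 228, 214, 210, 212, 135, 41, 30, 24, 28, 27, 28, 25], [67, 66, 48, 32, 36, 51, 111, 204, 228, 229, 229, 208, 136, 92, 90, 116, 205, 231, 229, 229, 218, 133, 36, 28, 28, 23, 30, 27, 23]]
handle R [[150, 152, 148, 150, 150, 108, 81, 79, 167, 221, 228, 228, 230, 231, 230, 229, 231, 229, 230, 230, 243, 248, 248, 248, 248, 247], [122, 117, 117, 114, 104, 85, 79, 101, 198, 229, 231, 230, 231, 230, 231, 230, 231, 231, 232, 214, 200, 180, 189, 202, 222, 244]]
G [121, 120, 120, 122, 122, 72, 24, 17, 31, 38, 44, 39, 43, 42, 42, 44, 39, 40, 42, 137, 178, 227, 234, 232, 233, 242]
200 [15, 16, 21, 21, 25, 13, 43, 63, 69, 69] [87, 80, 81, 85, 225, 213, 110, 25, 26, 28, 28]
209 [13, 15, 20, 22, 17, 26, 110, 142, 144, 143] [128, 130, 125, 130, 103, 66, 42, 30, 31, 37, 32]
222 [20, 12, 20, 17, 27, 94, 134, 146, 147, 144] [135, 139, 137, 134, 117, 65, 33, 34, 39, 37, 40]
244 [13, 10, 18, 26, 113, 143, 145, 146, 147, 146] [145, 143, 143, 163, 214, 227, 236, 241, 240, 239, 240]
```

The remaining error is about 4–6 mm, inside the 12 mm tolerance, and the carriage is at rest and untouched. I'm handing the job in.

```bash
python3 -c "
from bench import robot
print(robot.close_job())"
```

```text
the job is handed in; nothing more can be done
None
```

I handed the job in with the carriage at rest and untouched, tray centre about 4–6 mm from the arrow by my camera estimates (12 mm allowed). It rolled under the bridge by itself at about 0.13–0.15 m/s and was braked from the front of the handle; handle yield was not measured, but modelled at no more than about 5 mm, and no verdict came back.

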